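# Rinsed sample cup onto the empty drying peg

### The arm

A 7-joint arm with a two-finger parallel gripper is mounted at the origin on the work surface. World frame = base frame: x ahead of the robot, y to its left, z up, the work surface at z = 0. Lengths are in m, angles in rad, forces in N, time in s.
With the tool pointing down it reaches from about 0.35 to 0.9 m from the base axis. Payload 7.2 kg.
Tool frame: the origin (TCP) lies at the centre of the arm's flange, where the gripper is bolted on; the fingertips stand 173 mm ahead of it and the grasp point (between the pads) lies 155 mm ahead of it; z points along the fingers, y is the direction in which the jaws open and shut (so a half turn about z gives the same grasp; the last joint's range is limited). The gripper opens to 85 mm and grips with 20 to 120 N. Pads are 22 mm wide; open, the fingers measure 114 mm over their backs; the gripper's body (76 mm by 85 mm) begins 54 mm behind the grasp point. The pads swing forward as they close: fully open they stand 13 mm farther back than shut.
Start: joints at [-1.333, 0.411, -0.013, 1.596, 0.006, 1.134, -0.082], TCP at [0.188, 0.596, 0.405] pointing down, gripper open.
Joint ranges: [-2.95, 2.95], [-0.29, 1.99], [-1.47, 1.44], [0.14, 2.54], [-1.03, 4.17], [0.13, 1.85], [-2.86, 2.86]. Speed limits (rad/s): [2.39, 2.39, 3.01, 3.01, 3.14, 3.14, 3.14].

### API

Orientations are given as a unit quaternion [x, y, z, w].
In Python, from plant import manip, cams gives the robot as it stands.
- The arm moves only by the tool drive_tool, never from a script. Its argument "motion" is a list of rows, each a list of 2 entries, a list of its own where there are three numbers: the shift along the tool's x, y, z in cm, then the turn about the tool's z in degrees. A call has 1 to 12 rows; each row is the pose to reach, as a shift and turn from the pose commanded when the call began, along the tool's axes at that moment; what a row does not reach only later rows make up. A row lasts 1/8 s, in which the tool goes at most 62.5 mm and 10.7 degrees, less where a joint would pass 70% of its speed; a pose out of reach is approached as far as the arm can. A call with a gripper value outside its range is refused whole. "fingers" is the finger opening in cm, from 0 to 8.54, set as the call begins (left out, the last holds). The fingers move at their own pace and stop on an object; "grip_force" is the grip in N (left out, the last holds). Time passes only in rows, so rows that repeat a pose let the fingers close. It gives the time, the measured TCP pose, the force and the opening at its end, in the units of the state.
- manip.read_state(): the state, without advancing time (a new reading comes with each control period).
- cams.snapshot(name): name is "side" or "top"; returns a dict with "img" (420x560x3 uint8, blue, green, red), "fx", "fy", "cx", "cy" (pixels), "D" ([k1, k2, p1, p2, k3] as OpenCV has them; the pictures are not rectified), "origin" and "orientation" of the camera in the world. Camera axes: x right, y down, z forward; pixel columns grow to the right and rows downward; lengths in m; the calibration is good to about 2 mm. A picture is of the moment at which its call begins. There is no depth.
- manip.sign_off(): hands the job in, once; it reports no verdict.
The state is a dict: "clock": time; "qpos": joint angles; "qvel": joint speeds; "effort": joint torques, N m; "position": TCP position; "tool_rot": TCP orientation; "force": force on the tool from outside, world axes, zero at the start; "ft_torque": the same for the moment, N m; "opening": finger opening in m.
Only numpy, scipy, OpenCV 4.12 (cv2) and the standard library are available. Lean on these libraries where they do the work, as an engineer would, in place of code of your own. Each camera call takes 0.05 s, during which the arm holds its last target.

### The job

The blue sample cup has been rinsed and lies on its side in a draining cradle. Pick it up, turn it mouth-down and set it over the empty drying peg, so that it stands with its whole rim on the round tray and can be let go; lower it into place rather than dropping it. Leave the orange cup in its cradle and the white cup on its peg where they are.

Things in the scene. Friction and masses are not known exactly. Their poses are not given: they have to be found in the camera images.
- blue_cup_center (a point): Blue plastic cup (60 g), straight hollow cylinder, 52 mm across, 80 high, wall 3, floor 4; point: on its axis, half-way up; z axis: from closed end to open mouth. Lies in a fixed grey V cradle, mouth roughly towards the robot and 25 degrees down, centre 62 mm above the table; only its underside is held and a stop sits under the rim: grip across the sides, lift straight up. Mouth-down on the tray its centre is 40 mm above the tray.
- peg_foot (a point): Foot of the empty drying peg, on the peg's axis at the top face of its fixed round grey tray (tray diameter 124 mm, top face 12 above the table); z points up. The peg is red plastic, upright, diameter 16, its tip 44 above the tray's top. The cup's inside (diameter 46, depth 76) goes over it loosely, and the rim comes to rest on the tray.
- orange_cup_center (a point): Orange plastic cup, straight hollow cylinder, 52 mm across, 80 high, wall 3, floor 4; point: on its axis, half-way up; z axis: from closed end to open mouth. It lies in the other, identical cradle and is to be left alone.
- white_cup_center (a point): White plastic cup, straight hollow cylinder, 52 mm across, 80 high, wall 3, floor 4; point: on its axis, half-way up; z axis: from closed end to open mouth. It already stands mouth-down over the peg of the other, identical tray and is to be left alone.
Not all that is in view belongs to the job. There is more than one size of the part that bears blue_cup_center; the job needs the middle-sized.

How it is judged:
On the way:
1. the blue cup is lifted, mouth-down (within 30 degrees), above the empty peg (height (world z) of blue_cup_center above 0.075 m and angle between blue_cup_center's own z axis and vertical above 2.61 rad and horizontal distance between blue_cup_center and peg_foot below 0.03 m), for 0.05 s.
At the end, for the whole second after the job is handed in: The blue cup stands at rest, mouth-down (within 10 degrees), over the empty peg: its axis within 18 mm of the peg's and its centre 35 to 45 mm above the tray, that is with its rim on the tray. The orange and white cups are within 25 mm of where they were (horizontal distance between blue_cup_center and peg_foot below 0.018 m and angle between blue_cup_center's own z axis and vertical above 2.967 rad and z of blue_cup_center in the frame of peg_foot between 0.035 and 0.045 m and linear speed of blue_cup below 0.02 m/s and distance of each of orange_cup_center, white_cup_center from where it was at the start of the episode below 0.025 m); the robot touches nothing.
It fails at once if the blue cup is dropped (falls out of the fingers faster than 0.6 m/s, a fall of about 20 mm) (linear speed of blue_cup above 0.6 m/s and contact force between blue_cup and the fingers below 0.05 N).
It fails at once if the orange cup is moved by more than 40 mm (distance of orange_cup_center from where it was at the start of the episode above 0.04 m).
It fails at once if the white cup is moved by more than 40 mm (distance of white_cup_center from where it was at the start of the episode above 0.04 m).
It also fails if it takes over 45 s, if anything falls off the work surface, if the arm or the gripper's body presses on something with over 40 N, if the wrist force passes 120 N, or if a joint passes its speed limit or range.

## Working session

There is one attempt and no reset: what is moved stays moved. The work goes in short steps, Python scripts to look and compute and a tool call to move; the robot and the scene stay as the last step left them, time stands still between calls to the robot, and variables do not carry over. Pictures are saved under pics/ and viewed, and the job is handed in when it is done.

Besides the shell and the picture viewer there is one more tool, called after "Emit:" as name([rows], argument=value, ...), one row to a line, values as JSON. drive_tool: Moves the arm, as the interface text tells. Its arguments: {"type":"object","properties":{"motion":{"type":"array"},"fingers":{"type":"number"},"grip_force":{"type":"number"}},"required":["motion"]}

```bash
mkdir -p pics; ls
python3 - <<'E'
from plant import manip,cams
import cv2
for n in("side","top"):
    s=cams.snapshot(n); cv2.imwrite(f"pics/{n}0.png",s["img"]); print(n,{k:v for k,v in s.items() if k!="img"})
print(manip.read_state())
E
```

```text
pics
side {'fx': 466.42860851459113, 'fy': 466.42860851459113, 'cx': 277.78742784871304, 'cy': 216.20464528751526, 'D': array([-0.11119975,  0.        ,  0.        ,  0.        ,  0.        ]), 'origin': array([ 0.07492859, -0.8548211 ,  0.64983228]), 'orientation': array([ 0.83649503, -0.21496292,  0.1222608 , -0.48899827])}
top {'fx': 406.8963586310768, 'fy': 406.8963586310768, 'cx': 278.14205249193043, 'cy': 215.10281203382704, 'D': array([-0.10376937,  0.        ,  0.        ,  0.        ,  0.        ]), 'origin': array([4.89554961e-01, 7.46937062e-04, 9.64966135e-01]), 'orientation': array([ 0.70873062, -0.70436583,  0.03446897, -0.01953431])}
{'clock': 0.1, 'qpos': array([-1.33323084,  0.41185161, -0.0127088 ,  1.5969328 ,  0.00562783,
        1.13432661, -0.0822271 ]), 'qvel': array([-0.00131222, -0.00035246, -0.00038438, -0.0051267 , -0.00049308,
       -0.00069795, -0.0006143 ]), 'effort': array([ 2.76691360e-03, -6.01821542e+01,  6.84256162e-01, -3.00084651e+01,
        1.41281902e-02,  6.42192957e-03, -2.38388952e-05]), 'position': array([0.18810816, 0.59582571, 0.40392854]), 'tool_rot': array([ 1.52284973e-01,  9.88336348e-01, -7.39822608e-04, -4.76543754e-05]), 'force': array([ 0.58308661, -0.4534726 , -0.18859723]), 'ft_torque': array([ 0.02958058, -0.03076563,  0.01830211]), 'opening': 0.08508236862788518}
```

View pics/side0.png

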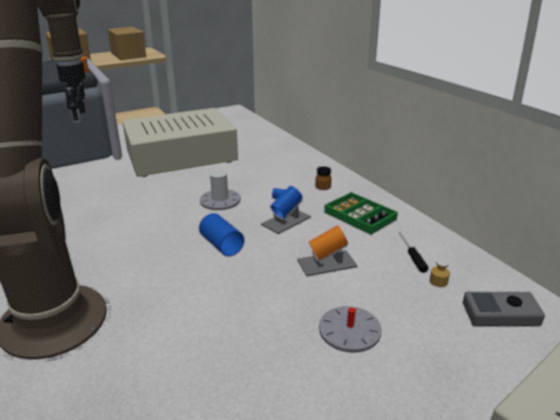

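View pics/top0.png

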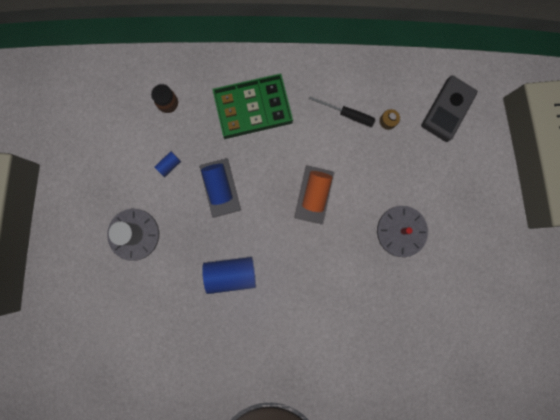

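The side view shows the blue cup in the cradle at about (286,202), between a larger loose cup at (221,234) and a smaller one at (277,193). The empty peg is at (351,317). In the top view the cradle cup is at (217,185) and the peg tip is at (408,231). Next I'll measure them.

```bash
cat > h.py <<'E'
import numpy as np,cv2
from scipy.spatial.transform import Rotation as R
def ray(s,px):
    K=np.array([[s["fx"],0,s["cx"]],[0,s["fy"],s["cy"]],[0,0,1]])
    u=cv2.undistortPoints(np.array(px,float).reshape(-1,1,2),K,s["D"]).reshape(-1,2)
    d=np.c_[u,np.ones(len(u))]@R.from_quat(s["orientation"]).as_matrix().T
    return s["origin"],d/np.linalg.norm(d,axis=1,keepdims=True)
def plane(s,px,z):
    o,d=ray(s,px); return o+d*((z-o[2])/d[:,2])[:,None]
def proj(s,P):
    K=np.array([[s["fx"],0,s["cx"]],[0,s["fy"],s["cy"]],[0,0,1]])
    Rm=R.from_quat(s["orientation"]).as_matrix().T
    return cv2.projectPoints(np.array(P,float).reshape(-1,1,3),cv2.Rodrigues(Rm)[0],-Rm@s["origin"],K,s["D"])[0].reshape(-1,2)
def tri(s1,p1,s2,p2):
    o1,d1=ray(s1,[p1]);o2,d2=ray(s2,[p2]);d1=d1[0];d2=d2[0]
    t=np.linalg.lstsq(np.c_[d1,-d2],o2-o1,rcond=None)[0]
    a=o1+t[0]*d1;b=o2+t[1]*d2
    return (a+b)/2,np.linalg.norm(a-b)
def mask(img,c):
    b,g,r=[img[...,i].astype(int) for i in range(3)]
    if c=="blue": return ((b>50)&(b>1.8*r)&(b>1.4*g)).astype(np.uint8)
    if c=="red": return ((r>90)&(r>2.5*g)&(r>2.5*b)).astype(np.uint8)
    if c=="orange": return ((r>100)&(r>2*b)&(g>0.3*r)).astype(np.uint8)
def blobs(m,amin=15):
    out=[]
    for c in cv2.findContours(m,cv2.RETR_EXTERNAL,cv2.CHAIN_APPROX_NONE)[0]:
        M=cv2.moments(c)
        if M["m00"]>amin: out.append((M["m10"]/M["m00"],M["m01"]/M["m00"],M["m00"],cv2.boundingRect(c),c))
    return out
E
python3 - <<'E'
from h import *
from plant import cams
S={n:cams.snapshot(n) for n in("side","top")}
for n,s in S.items():
    for c in("blue","red"):
        for b in blobs(mask(s["img"],c),8): 
            r=cv2.minAreaRect(b[4]); print(n,c,np.round(b[:3],1),b[3],np.round(cv2.boxPoints(r),1).tolist())
    cv2.imwrite(f"pics/{n}_crop.png",cv2.resize(s["img"][130:300,180:340] if n=="top" else s["img"][150:290,180:360],None,fx=4.2,fy=3.5 if 0 else 4.2,interpolation=cv2.INTER_CUBIC)[:600])
E
```

```text
side blue [ 221.3  234.2 1099.5] (200, 214, 44, 42) [[194.3000030517578, 228.0], [211.6999969482422, 208.0], [248.0, 239.6999969482422], [230.5, 259.70001220703125]]
side blue [285.1 200.4 585. ] (271, 186, 31, 32) [[261.8999938964844, 200.8000030517578], [283.79998779296875, 177.5], [303.6000061035156, 196.10000610351562], [281.79998779296875, 219.39999389648438]]
side red [350.7 316.7  79.5] (348, 308, 7, 19) [[346.79998779296875, 325.70001220703125], [349.1000061035156, 307.5], [354.5, 308.20001220703125], [352.20001220703125, 326.3999938964844]]
top blue [ 227.9  275.1 1373. ] (203, 259, 51, 34) [[201.10000610351562, 263.70001220703125], [251.3000030517578, 257.5], [255.0, 286.6000061035156], [204.6999969482422, 292.8999938964844]]
top blue [216.3 183.9 768.5] (202, 164, 29, 41) [[200.5, 168.3000030517578], [221.39999389648438, 162.3000030517578], [232.1999969482422, 200.10000610351562], [211.3000030517578, 206.10000610351562]]
top blue [167.  163.5 258.5] (155, 152, 24, 23) [[155.0, 167.0], [170.5, 151.5], [179.5, 160.5], [164.0, 176.0]]
top red [408.5 230.   18. ] (406, 228, 6, 5) [[406.0, 228.0], [411.0, 228.0], [411.0, 232.0], [406.0, 232.0]]
```

View pics/side_crop.png

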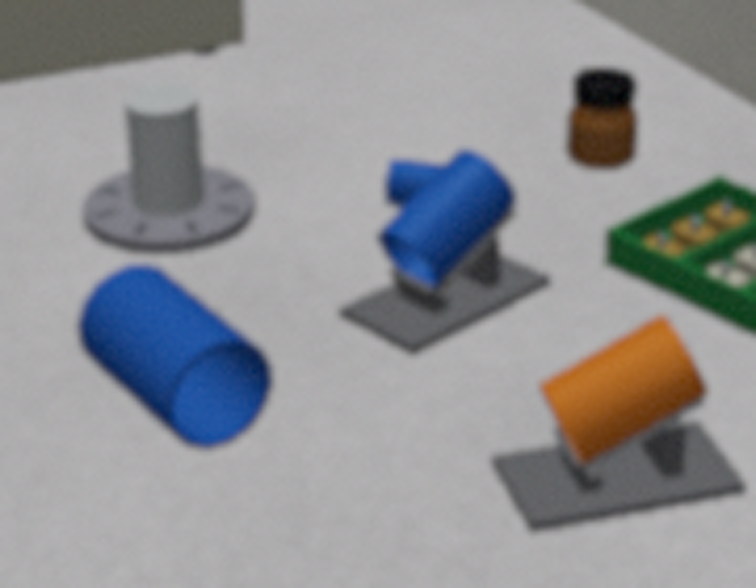

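View pics/top_crop.png

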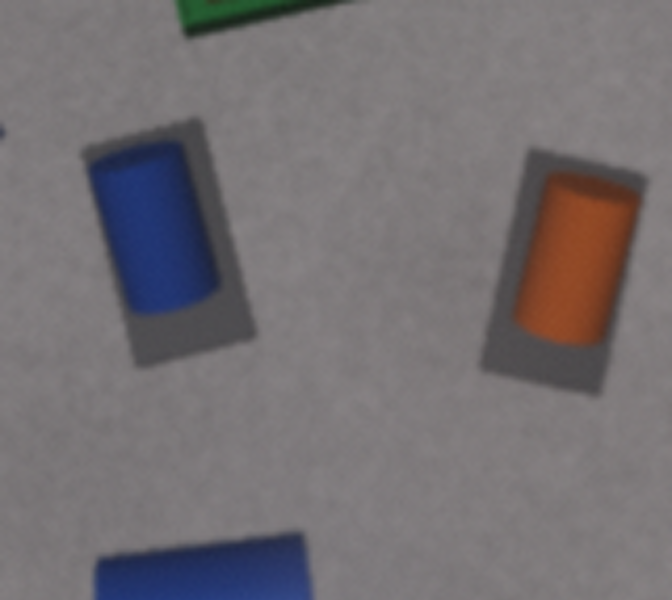

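```bash
cat > m.py <<'E'
from h import *
def cuppts(c,az,n=40):
    az=np.array(az)/np.linalg.norm(az); u=np.cross(az,[0,0,1.]); u/=np.linalg.norm(u); v=np.cross(az,u)
    t=np.linspace(0,2*np.pi,n)
    return np.vstack([c+az*h+.026*(np.cos(t)[:,None]*u+np.sin(t)[:,None]*v) for h in(-.04,.04)])
E
python3 - <<'E'
from m import *
from plant import cams
S={n:cams.snapshot(n) for n in("side","top")}
t,s=S["top"],S["side"]
B=[b for b in blobs(mask(t["img"],"blue")) if abs(b[0]-216)<6][0]
bx=cv2.boxPoints(cv2.minAreaRect(B[4]))
P1=plane(t,[(bx[0]+bx[1])/2],.079)[0]; P2=plane(t,[(bx[2]+bx[3])/2],.045)[0]
d=P2-P1; print("yaw",np.degrees(np.arctan2(d[1],d[0])),P1,P2)
# cradle base yaw
g=t["img"].astype(int).sum(2)
c=plane(t,[B[:2]],.062)[0]
for k in range(3):
    yaw=np.arctan2(d[1],d[0]); az=np.array([np.cos(yaw)*np.cos(np.radians(25)),np.sin(yaw)*np.cos(np.radians(25)),-np.sin(np.radians(25))])
    H=cv2.convexHull(proj(t,cuppts(c,az)).astype(np.float32)); M=cv2.moments(H); m=np.array([M["m10"],M["m01"]])/M["m00"]
    r=cv2.minAreaRect(H); print(c,"pred centroid",m,"meas",B[:2],M["m00"],B[2],"ang",r[2],cv2.minAreaRect(B[4])[2])
    c=c+plane(t,[B[:2]],.062)[0]-plane(t,[m],.062)[0]
Hs=cv2.convexHull(proj(s,cuppts(c,az)).astype(np.float32)); print("side bbox pred",cv2.boundingRect(Hs),[b[3] for b in blobs(mask(s["img"],"blue"))])
# peg: tip
pt=[b for b in blobs(mask(t["img"],"red"),8)][0]; ps=blobs(mask(s["img"],"red"),8)[0]
print("peg top@.056",plane(t,[pt[:2]],.050), "side mid@.034",plane(s,[ps[:2]],.034))
# tray disc in top: 
im=t["img"]; hsv=im.astype(int); gray=cv2.cvtColor(im,cv2.COLOR_BGR2GRAY); 
print(gray[231,380:390],gray[231,365:375], im[240,395],im[240,350])
for n,(x,y) in (("top",(403,231)),("side",(350,327))):
    q=S[n]["img"]; k=cv2.GaussianBlur(q,(3,3),0).astype(int)
    # star-shaped radial edge
    gr=k.sum(2); pts=[]
    rx,ry=((25,25) if n=="top" else (31,19))
    for a in np.arange(0,2*np.pi,.05):
        f=np.linspace(.8,1.25,40); xs=x+rx*f*np.cos(a); ys=y+ry*f*np.sin(a)
        v=cv2.remap(gr.astype(np.float32),xs.astype(np.float32)[None],ys.astype(np.float32)[None],1)[0]
        i=np.argmax(np.diff(v)); pts.append((xs[i],ys[i]))
    e=cv2.fitEllipseDirect(np.array(pts,np.float32)); print(n,e,plane(S[n],[e[0]],.012))
E
```

```text
yaw -165.79629007813514 [0.66727156 0.13110175 0.079     ] [0.5863116  0.11061015 0.045     ]
[0.62790258 0.12085234 0.062     ] pred centroid [216.2234475  183.92901793] meas (216.23181818181817, 183.86666666666665) 917.0203947919654 770.0 ang 74.1882095336914 74.74488067626953
[0.62804367 0.1208363  0.062     ] pred centroid [216.23184971 183.86670463] meas (216.23181818181817, 183.86666666666665) 916.9693903066218 770.0 ang 74.18883514404297 74.74488067626953
[0.62804376 0.12083638 0.062     ] pred centroid [216.23181588 183.86666708] meas (216.23181818181817, 183.86666666666665) 916.9697402693564 770.0 ang 74.18928527832031 74.74488067626953
side bbox pred (268, 184, 35, 35) [(200, 214, 44, 42), (271, 186, 31, 32)]
peg top@.056 [[ 0.52752822 -0.31720892  0.05      ]] side mid@.034 [[ 0.52744663 -0.31569853  0.034     ]]
[76 72 71 67 69 69 71 74 80 80] [120 120 121 120 122 123 122 120 119 116] [86 81 82] [121 120 124]
top ((401.7955322265625, 231.1403350830078), (50.88897705078125, 51.64700698852539), 150.06190490722656) [[ 0.52632635 -0.31393652  0.012     ]]
side ((349.5413513183594, 328.59942626953125), (44.349674224853516, 63.50924301147461), 96.45420837402344) [[ 0.52096883 -0.32365555  0.012     ]]
```

Emit:
drive_tool([
  [[-58.3, -30.8, 6], -32.2],
  [[-58.3, -30.8, 6], -32.2],
  [[-58.3, -30.8, 6], -32.2],
  [[-58.3, -30.8, 6], -32.2],
  [[-58.3, -30.8, 6], -32.2],
  [[-58.3, -30.8, 6], -32.2],
  [[-58.3, -30.8, 6], -32.2],
  [[-58.3, -30.8, 6], -32.2],
  [[-58.3, -30.8, 6], -32.2],
  [[-58.3, -30.8, 6], -32.2],
  [[-58.3, -30.8, 6], -32.2],
  [[-58.3, -30.8, 6], -32.2],
], fingers=8.5)

```text
clock: 1.8
position: [0.6531, 0.1226, 0.3438]
tool_rot: [-0.125, 0.992, -0.001, -0.0]
force: [-0.1, 0.4, 0.4]
opening: 0.085
```

```bash
cat > go.py <<'E'
import sys
from h import *
from plant import manip
s=manip.read_state(); Rm=R.from_quat(s["tool_rot"]).as_matrix()
print("t",round(s["clock"],2),"pos",s["position"].round(4),"open",round(s["opening"],4),"F",s["force"].round(1),"xdir deg",np.degrees(np.arctan2(Rm[1,0],Rm[0,0])).round(1),"z",Rm[:,2].round(3),"q",s["qpos"].round(2))
if len(sys.argv)>3:
    g=np.array([float(a) for a in sys.argv[1:4]]); print("shift cm",(Rm.T@(g-s["position"])*100).round(2))
    if len(sys.argv)>4: print("turn",-(((float(sys.argv[4])-np.degrees(np.arctan2(Rm[1,0],Rm[0,0])))+180)%360-180))
E
python3 go.py 0.651 0.127 0.225 194.7
```

```text
t 1.8 pos [0.6531 0.1226 0.3438] open 0.085 F [-0.1  0.4  0.4] xdir deg -165.7 z [ 0.    -0.002 -1.   ] q [-0.33  0.53  0.1   1.56 -0.06  1.05  1.61]
shift cm [ 0.09  0.51 11.88]
turn -0.36403398170727996
```

Emit:
drive_tool([
  [[0, 0, 0], 0],
  [[0, 0, 0], 0],
])

```text
clock: 2.05
position: [0.6506, 0.1285, 0.3449]
tool_rot: [-0.129, 0.992, 0.0, -0.0]
force: [-0.1, 0.8, -0.1]
opening: 0.0851
```

```bash
python3 go.py 0.651 0.127 0.225 194.7
python3 - <<'E'
from plant import cams
import cv2
for n in("side","top"): cv2.imwrite(f"pics/{n}1.png",cams.snapshot(n)["img"])
E
```

```text
t 2.05 pos [0.6506 0.1285 0.3449] open 0.0851 F [-0.1  0.8 -0.1] xdir deg -165.2 z [-0.     0.001 -1.   ] q [-0.34  0.53  0.1   1.57 -0.06  1.05  1.61]
shift cm [ 0.   -0.17 11.99]
turn 0.11831986545485051
```

View pics/side1.png

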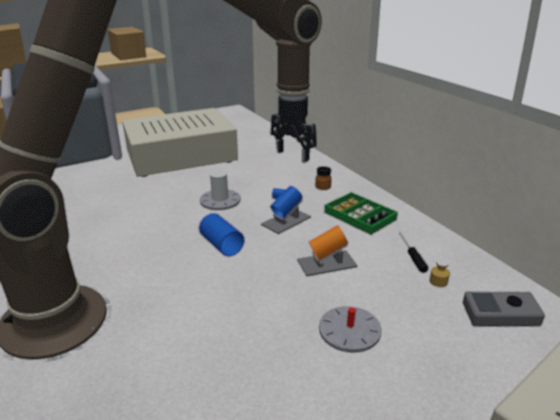

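The gripper at (293,140) hovers over the cradle cup at (287,202), and nothing has been disturbed. Now I'll descend and close near the closed end.

Emit:
drive_tool([
  [[0, -0.1, 4], 0],
  [[0, -0.1, 8], 0],
  [[0, -0.1, 11], 0],
  [[0, -0.1, 12], 0],
  [[0, -0.1, 12], 0],
  [[0, -0.1, 12], 0],
])

```text
clock: 2.9
position: [0.6522, 0.1261, 0.2263]
tool_rot: [-0.128, 0.992, 0.0, 0.001]
force: [0.3, -0.1, 0.6]
opening: 0.085
```

Emit:
drive_tool([
  [[0, 0, 0], 0],
  [[0, 0, 0], 0],
  [[0, 0, 0], 0],
  [[0, 0, 0], 0],
  [[0, 0, 0], 0],
  [[0, 0, 0], 0],
  [[0, 0, 0], 0],
  [[0, 0, 0], 0],
], fingers=4.6, grip_force=20)

```text
clock: 3.9
position: [0.652, 0.1267, 0.2258]
tool_rot: [-0.128, 0.992, 0.001, 0.001]
force: [-0.3, 4.0, 5.9]
opening: 0.0523
```

```bash
python3 go.py
```

```text
t 3.9 pos [0.652  0.1267 0.2258] open 0.0523 F [-0.3  4.   5.9] xdir deg -165.3 z [ 0.002  0.001 -1.   ] q [-0.32  0.66  0.08  1.65 -0.07  0.83  1.62]
```

Emit:
drive_tool([
  [[0, 0, -1], 0],
  [[0, 0, -3], 0],
  [[0, 0, -5], 0],
  [[0, 0, -7], 0],
  [[0, 0, -9], 0],
  [[0, 0, -10], 0],
  [[0, 0, -10], 0],
  [[0, 0, -10], 0],
])

```text
clock: 4.9
position: [0.6514, 0.1258, 0.3239]
tool_rot: [-0.128, 0.992, -0.0, -0.001]
force: [-1.3, -0.0, -1.4]
opening: 0.0521
```

```bash
python3 go.py;  python3 - <<'E'
from plant import cams
import cv2
for n in("side",): cv2.imwrite(f"pics/{n}2.png",cv2.resize(cams.snapshot(n)["img"][80:260,180:380],None,fx=3.3,fy=3.3))
E
```

```text
t 4.9 pos [0.6514 0.1258 0.3239] open 0.0521 F [-1.3 -0.  -1.4] xdir deg -165.3 z [-0.001 -0.    -1.   ] q [-0.33  0.55  0.1   1.59 -0.06  1.01  1.61]
```

View pics/side2.png

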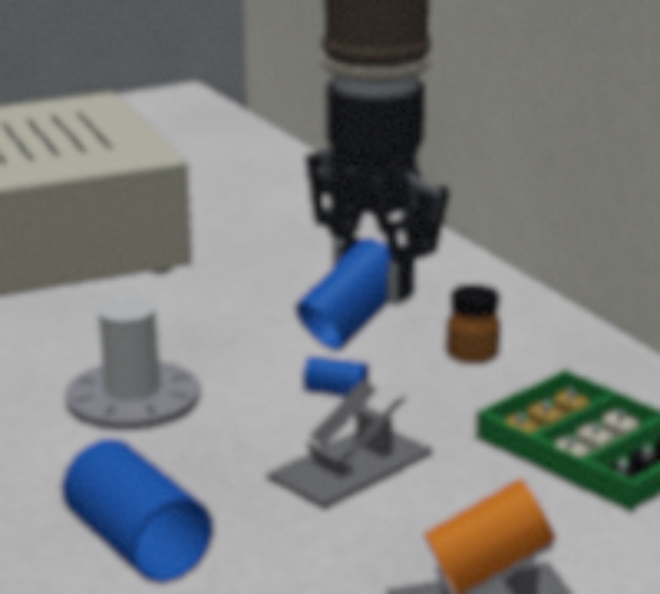

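```bash
python3 go.py 0.614 -0.293 0.36 194.7
```

```text
t 4.95 pos [0.6514 0.1258 0.3237] open 0.0523 F [-0.8  0.1 -1.5] xdir deg -165.3 z [-0.002 -0.    -1.   ] q [-0.33  0.55  0.1   1.59 -0.06  1.01  1.61]
shift cm [ 14.24 -39.57  -3.61]
turn -0.016658904952237208
```

Emit:
drive_tool([
  [[0, 0, -3.6], 0],
  [[1.2, -3.5, -3.6], 0],
  [[2.9, -8, -3.6], 0],
  [[4.7, -13, -3.6], 0],
  [[6.5, -18, -3.6], 0],
  [[8.3, -23, -3.6], 0],
  [[10.1, -28, -3.6], 0],
  [[11.9, -33, -3.6], 0],
  [[13.3, -37, -3.6], 0],
  [[14.2, -39.6, -3.6], 0],
  [[14.2, -39.6, -3.6], 0],
  [[14.2, -39.6, -3.6], 0],
])

```text
clock: 6.45
position: [0.6148, -0.2923, 0.3598]
tool_rot: [-0.128, 0.992, 0.001, -0.0]
force: [0.8, 0.2, -1.1]
opening: 0.0522
```

```bash
python3 go.py 0.614 -0.293 0.252 194.7;  python3 - <<'E'
from plant import cams
import cv2
for n in("side","top"): cv2.imwrite(f"pics/{n}3.png",cv2.resize(cams.snapshot(n)["img"][130:380,230:530],None,fx=2.4,fy=2.4))
E
```

```text
t 6.45 pos [ 0.6148 -0.2923  0.3598] open 0.0522 F [ 0.8  0.2 -1.1] xdir deg -165.3 z [-0.001  0.001 -1.   ] q [ 0.25  0.54  0.18  1.51 -0.11  1.1   2.28]
shift cm [ 0.09 -0.06 10.78]
turn 0.0155474866107852
```

View pics/side3.png

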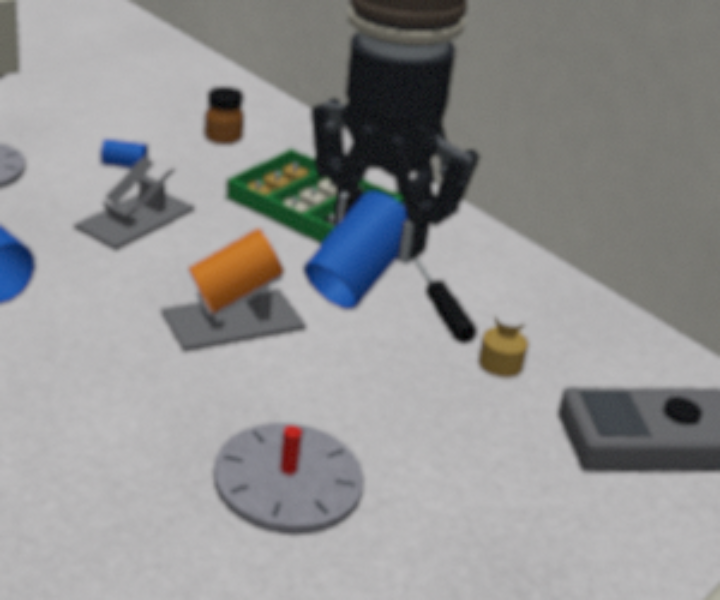

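View pics/top3.png

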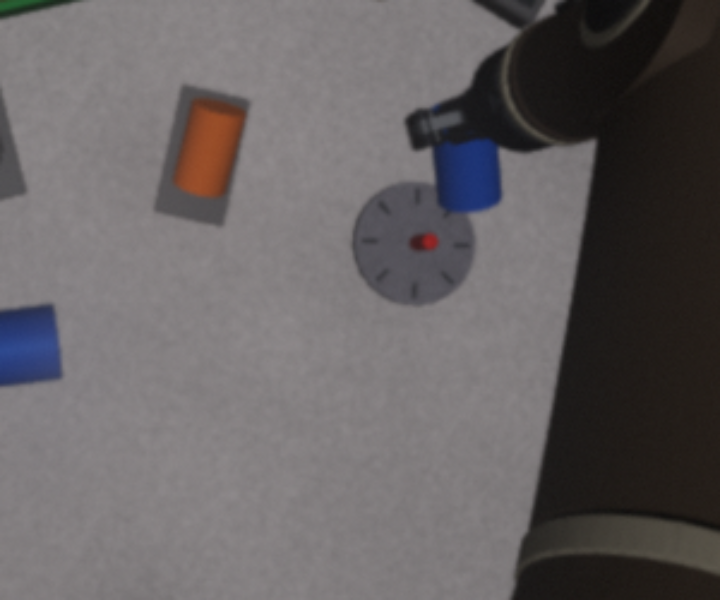

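The cup is held, with its mouth at (345,285) pointing towards the robot and down. The empty peg is at (291,450) in the side crop. I'll lower the cup beyond the peg, then use the peg to push the lower lip of the mouth back so the cup turns upright.

Emit:
drive_tool([
  [[0, 0, 2], 0],
  [[0, 0, 5], 0],
  [[0, 0, 8], 0],
  [[0, 0, 10], 0],
  [[0, 0, 10.5], 0],
  [[0, 0, 10.5], 0],
  [[0, 0, 10.5], 0],
])

```text
clock: 7.42
position: [0.6151, -0.2935, 0.257]
tool_rot: [-0.128, 0.992, -0.0, 0.001]
force: [-0.5, -0.4, 0.2]
opening: 0.0522
```

```bash
cat > pic.py <<'E'
from plant import cams
import cv2,sys
a=[]
for n in("side","top"):
    im=cams.snapshot(n)["img"]; a.append(cv2.resize(im[240:360,270:430] if n=="side" else im[170:290,330:490],None,fx=5,fy=5,interpolation=cv2.INTER_CUBIC)); 
    cv2.imwrite(f"pics/{n}{sys.argv[1]}.png",a[-1])
E
python3 pic.py 4; python3 go.py
```

```text
t 7.53 pos [ 0.6149 -0.2934  0.2568] open 0.0519 F [-0.2 -0.4  0.3] xdir deg -165.3 z [ 0.002 -0.001 -1.   ] q [ 0.27  0.65  0.16  1.59 -0.12  0.91  2.3 ]
```

View pics/side4.png

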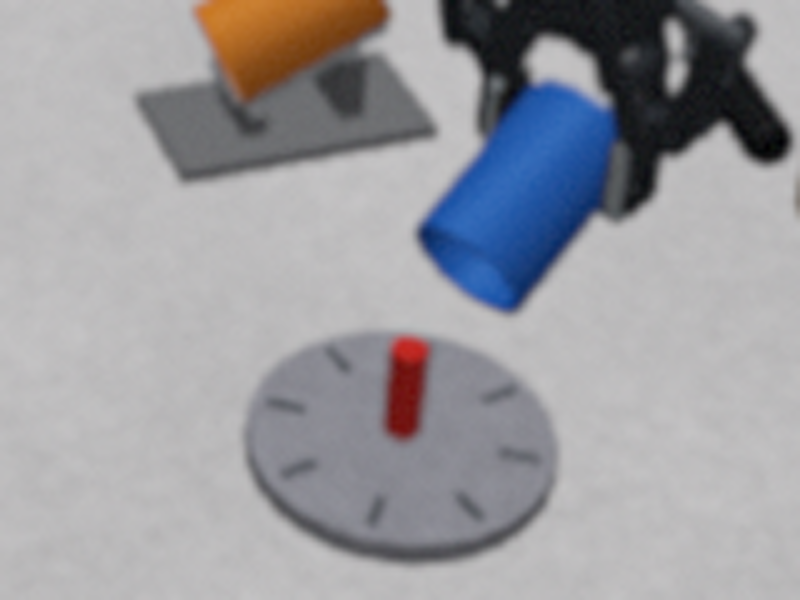

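View pics/top4.png

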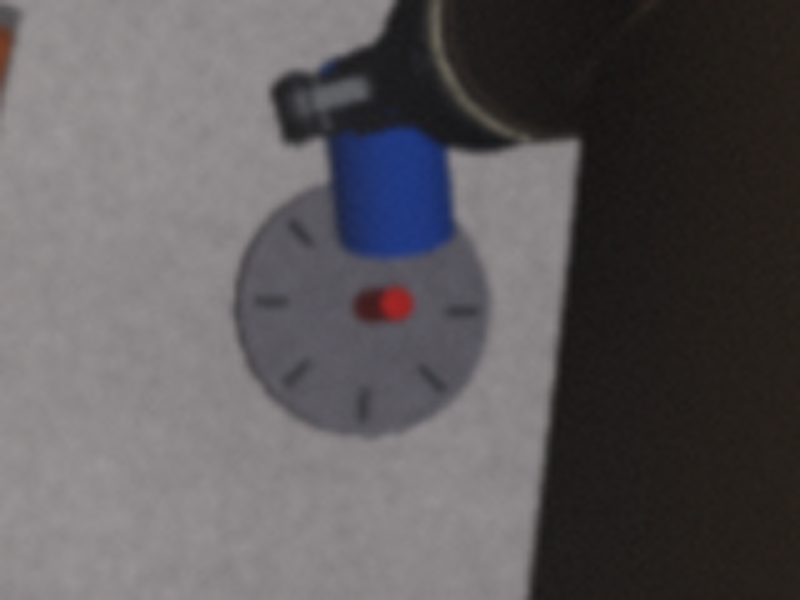

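```bash
cat > lip.py <<'E'
import sys
from h import *
from plant import cams,manip
s=cams.snapshot("side"); st=manip.read_state(); p=st["position"]; ax=np.radians(-165.3); u=np.array([np.cos(ax),np.sin(ax),0]); n=np.array([-u[1],u[0],0])
for a in sys.argv[1:]:
    x,y=map(float,a.split(",")); o,d=ray(s,[(270+x/5,240+y/5)]); d=d[0]
    P=o+d*(((p-o)@n)/(d@n)); print(a,"forward of tool mm",((P-p)@u*1000).round(1),"z",(P[2]*1000).round(1),"peg fwd",((np.array([.527,-.316,0])-p)@u*1000).round(1),"lat",((np.array([.527,-.316,0])-p)@n*1000).round(1))
E
python3 lip.py 515,308 440,232 555,82
```

```text
515,308 forward of tool mm 18.3 z 30.3 peg fwd 90.7 lat -0.4
440,232 forward of tool mm 77.3 z 101.8 peg fwd 90.7 lat -0.4
555,82 forward of tool mm 10.4 z 138.6 peg fwd 90.7 lat -0.4
```

Emit:
drive_tool([
  [[1, 0, 0], 0],
  [[2.5, 0, 0], 0],
  [[4, 0, 0], 0],
  [[5, 0, 0], 0],
  [[6, 0, 0], 0],
  [[7, 0, 0], 0],
  [[7, 0, 0], 0],
])

```text
clock: 8.45
position: [0.5458, -0.3116, 0.2554]
tool_rot: [-0.127, 0.992, -0.0, -0.001]
force: [2.9, -1.4, -1.4]
opening: 0.0526
```

```bash
python3 pic.py 5; python3 go.py
```

```text
t 8.55 pos [ 0.5464 -0.3113  0.2552] open 0.0521 F [ 1.5 -0.7 -1.1] xdir deg -165.3 z [-0.002  0.    -1.   ] q [ 0.32  0.57  0.16  1.73 -0.12  0.84  2.37]
```

View pics/side5.png

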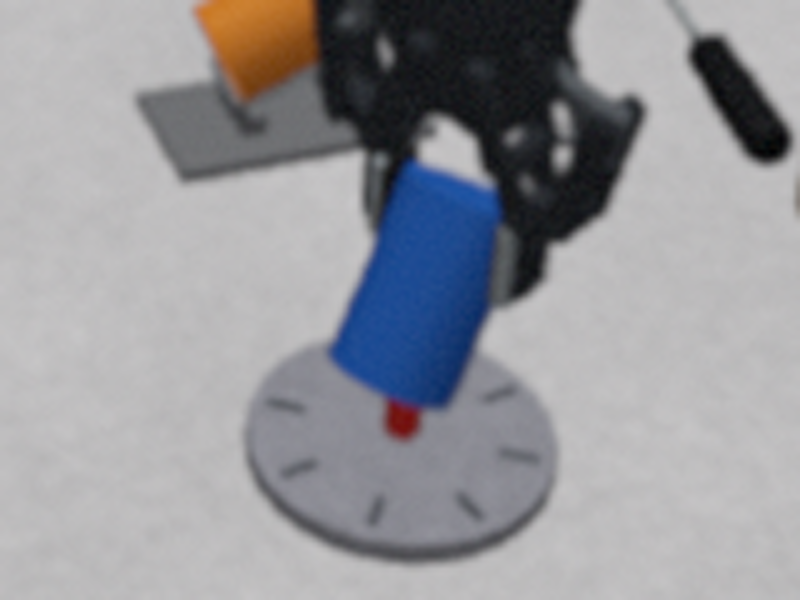

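The peg is inside the mouth, with its base visible below the rim at (402,420). The cup is now about 65–70° down, so I'll keep advancing.

Emit:
drive_tool([
  [[1, 0, 0], 0],
  [[2, 0, 0], 0],
  [[3, 0, 0], 0],
  [[4, 0, 0], 0],
  [[4.6, 0, 0], 0],
  [[4.6, 0, 0], 0],
])

```text
clock: 9.3
position: [0.5017, -0.3233, 0.256]
tool_rot: [-0.127, 0.992, -0.0, -0.0]
force: [1.7, 0.3, 1.0]
opening: 0.0517
```

```bash
python3 pic.py 6; python3 go.py
```

```text
t 9.4 pos [ 0.5019 -0.3231  0.2558] open 0.0516 F [ 1.6 -0.4  0.1] xdir deg -165.4 z [-0.001 -0.    -1.   ] q [ 0.37  0.53  0.17  1.82 -0.11  0.81  2.42]
```

View pics/side6.png

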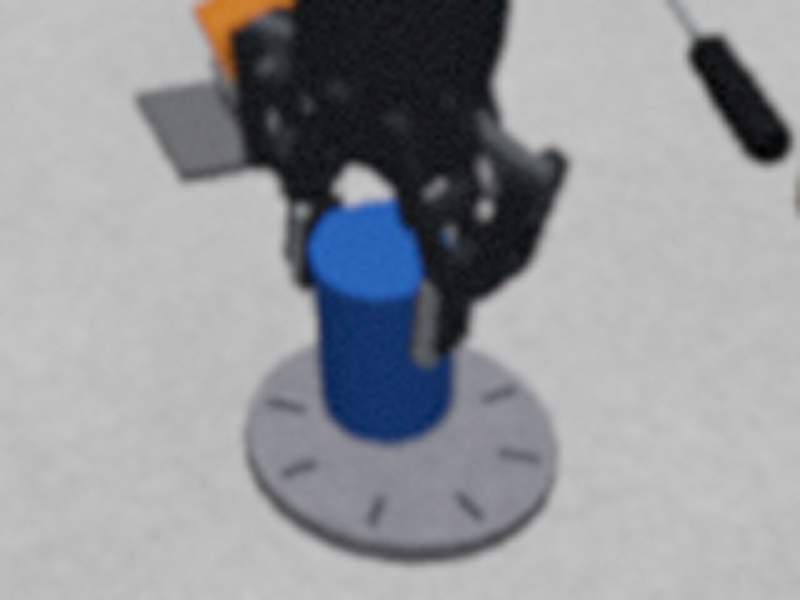

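View pics/top6.png

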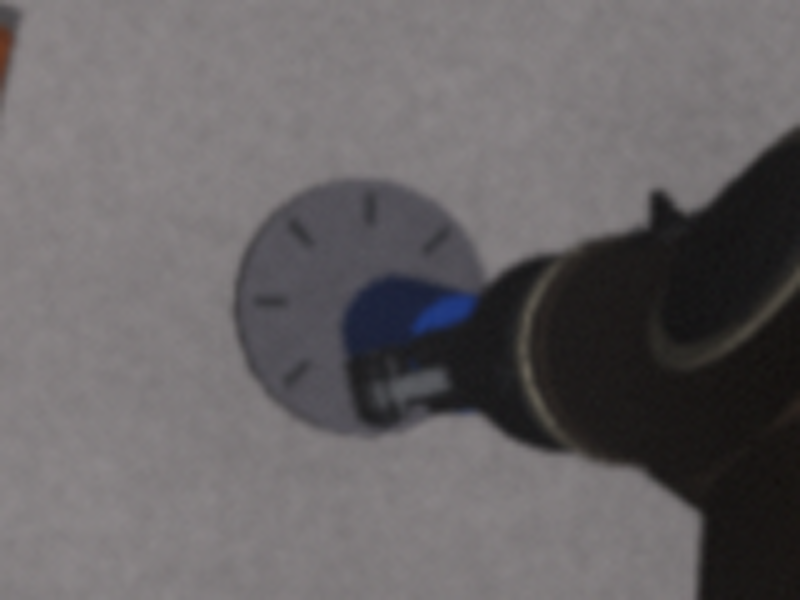

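The cup is now nearly mouth-down over the peg. Its closed end is at (365,250) and its rim at (388,420) in the side crop. I'll centre it on the peg, raise it a little, and check the tilt.

Emit:
drive_tool([
  [[-1, 0, 0], 0],
  [[-2, 0, 0], 0],
  [[-2.6, 0, -1], 0],
  [[-2.6, 0, -3], 0],
  [[-2.6, 0, -4], 0],
  [[-2.6, 0, -4], 0],
  [[-2.6, 0, -4], 0],
])

```text
clock: 10.28
position: [0.5273, -0.316, 0.2952]
tool_rot: [-0.128, 0.992, 0.0, -0.0]
force: [-0.4, -0.1, -1.5]
opening: 0.0519
```

```bash
python3 pic.py 7; python3 go.py .527 -.316 .25
```

```text
t 10.38 pos [ 0.5273 -0.3159  0.295 ] open 0.0522 F [-0.  -0.3  0.1] xdir deg -165.3 z [-0.001  0.001 -1.   ] q [ 0.34  0.51  0.17  1.74 -0.11  0.9   2.38]
shift cm [ 0.03 -0.    4.5 ]
```

View pics/side7.png

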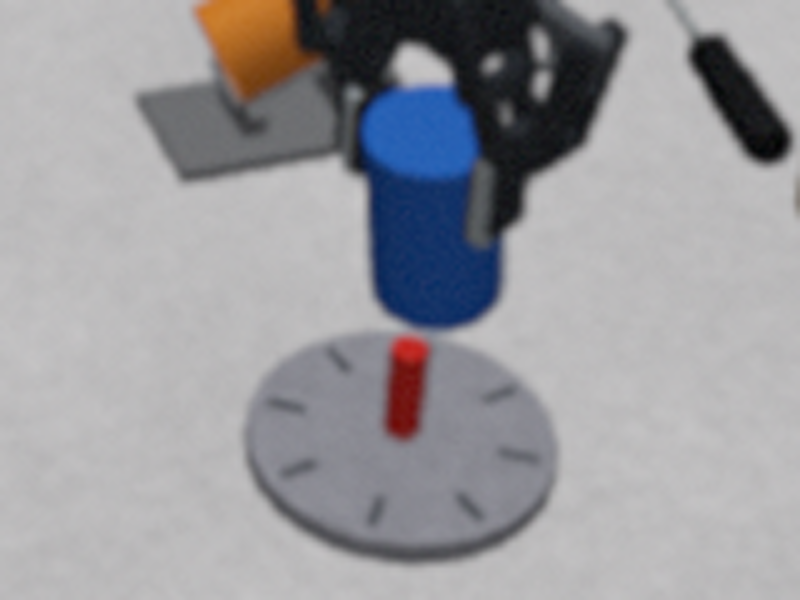

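View pics/top7.png

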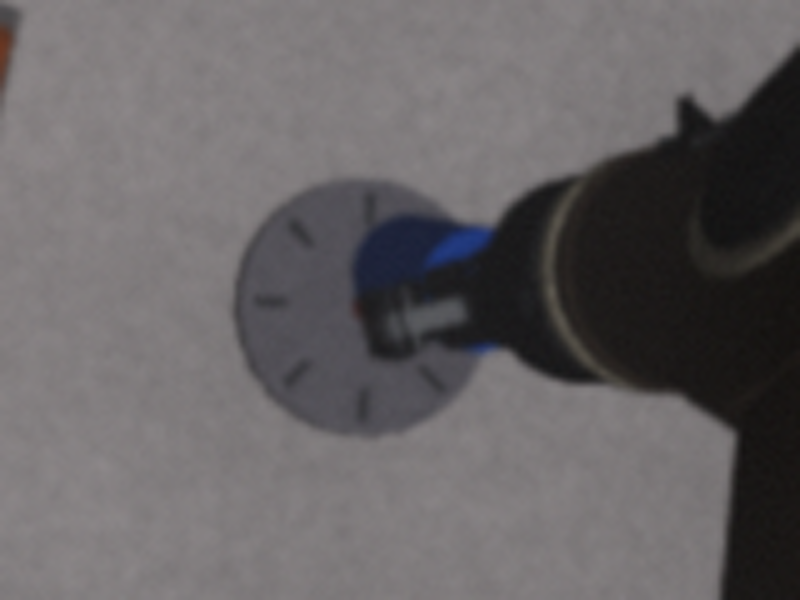

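Run:
```python
from m import *
from plant import cams,manip
p=manip.read_state()["position"]
s=cams.snapshot("side");t=cams.snapshot("top")
for n,q in(("side",s),("top",t)):
    m=mask(q["img"],"blue"); print(n,[(b[3]) for b in blobs(m,50)])
u=np.array([np.cos(np.radians(-165.3)),np.sin(np.radians(-165.3)),0])
for tilt in(80,90,100):
  for pz in (.140,.145):
    a=np.radians(tilt); az=np.cos(a)*u+np.array([0,0,-np.sin(a)]); piv=np.array([p[0],p[1],pz]); c=piv+az*.026
    for q in(s,t):
        P=proj(q,cuppts(c,az)); C,O=P[:40],P[40:]
        print(tilt,pz,"closed x%.1f-%.1f y%.1f-%.1f"%(*np.sort(C[:,0])[[0,-1]],*np.sort(C[:,1])[[0,-1]]),"rim x%.1f-%.1f y%.1f-%.1f"%(*np.sort(O[:,0])[[0,-1]],*np.sort(O[:,1])[[0,-1]]))
```

```text
side [(341, 257, 29, 49), (200, 214, 44, 42), (273, 189, 18, 10)]
top [(203, 259, 51, 34), (402, 214, 27, 13), (155, 153, 24, 22)]
80 0.14 closed x342.4-370.7 y259.4-273.4 rim x335.0-362.1 y295.7-311.1
80 0.14 closed x412.1-437.2 y214.5-239.4 rim x401.5-424.5 y223.3-246.1
80 0.145 closed x342.6-370.9 y257.2-271.2 rim x335.1-362.4 y293.7-309.0
80 0.145 closed x413.0-438.2 y214.4-239.4 rim x402.3-425.4 y223.1-246.1
90 0.14 closed x341.4-370.1 y258.5-275.2 rim x338.7-366.0 y292.3-309.9
90 0.14 closed x412.7-437.3 y215.3-240.8 rim x400.2-422.8 y218.0-241.3
90 0.145 closed x341.6-370.3 y256.3-273.0 rim x338.9-366.3 y290.3-307.8
90 0.145 closed x413.6-438.3 y215.2-240.8 rim x401.0-423.7 y217.9-241.3
100 0.14 closed x340.5-369.4 y257.7-277.4 rim x342.5-369.8 y288.0-307.9
100 0.14 closed x413.2-437.3 y216.5-241.8 rim x399.2-421.4 y213.1-236.2
100 0.145 closed x340.7-369.6 y255.5-275.1 rim x342.7-370.1 y286.0-305.9
100 0.145 closed x414.0-438.3 y216.3-241.8 rim x399.9-422.3 y212.9-236.1
```

Emit:
drive_tool([
  [[0.6, 0, 0.5], 0],
  [[0.6, 0, 1.5], 0],
  [[0.6, 0, 2.5], 0],
  [[0.6, 0, 3.5], 0],
  [[0.6, 0, 4.5], 0],
  [[0.6, 0, 5.2], 0],
  [[0.6, 0, 5.4], 0],
  [[0.6, 0, 5.4], 0],
])

```text
clock: 11.48
position: [0.5218, -0.3176, 0.2417]
tool_rot: [-0.128, 0.992, -0.0, 0.0]
force: [0.1, -0.2, 0.0]
opening: 0.0519
```

```bash
python3 pic.py 8; python3 go.py .527 -.316 .23
```

```text
t 11.57 pos [ 0.5219 -0.3177  0.2421] open 0.0523 F [ 0.2  0.3 -0.9] xdir deg -165.3 z [ 0.001 -0.    -1.   ] q [ 0.35  0.57  0.16  1.79 -0.12  0.79  2.4 ]
shift cm [-0.53  0.04  1.21]
```

View pics/side8.png

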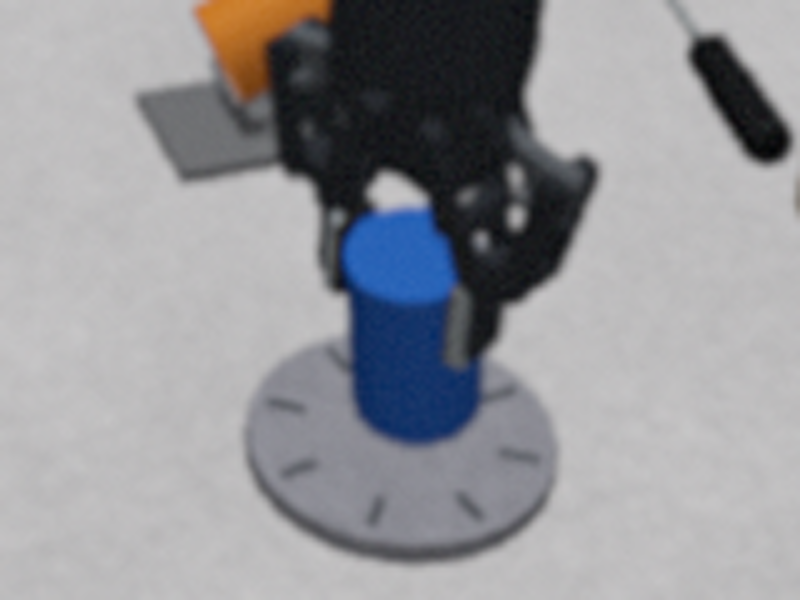

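The cup is over the peg, with its rim bottom at (415,438) just above the tray and no contact force yet. I'll lower it in small steps.

Emit:
drive_tool([
  [[0, 0, 0.2], 0],
  [[0, 0, 0.4], 0],
  [[0, 0, 0.4], 0],
])

```text
clock: 11.95
position: [0.5217, -0.3175, 0.2375]
tool_rot: [-0.128, 0.992, 0.0, -0.0]
force: [-0.2, -0.0, -2.0]
opening: 0.0519
```

Emit:
drive_tool([
  [[0, 0, 0.2], 0],
  [[0, 0, 0.3], 0],
  [[0, 0, 0.3], 0],
])

```text
clock: 12.32
position: [0.5217, -0.3176, 0.2346]
tool_rot: [-0.128, 0.992, 0.0, -0.0]
force: [-0.9, 0.0, -0.5]
opening: 0.0519
```

Emit:
drive_tool([
  [[0, 0, 0.2], 0],
  [[0, 0, 0.3], 0],
  [[0, 0, 0.3], 0],
])

```text
clock: 12.7
position: [0.5221, -0.3176, 0.2322]
tool_rot: [-0.128, 0.992, -0.0, 0.0]
force: [0.2, 1.6, 4.0]
opening: 0.0515
```

```bash
python3 pic.py 9; python3 go.py .527 -.316 .23
```

```text
t 12.8 pos [ 0.5221 -0.3176  0.2322] open 0.0515 F [0.6 1.1 4.7] xdir deg -165.3 z [ 0.001 -0.    -1.   ] q [ 0.35  0.58  0.16  1.79 -0.12  0.78  2.4 ]
shift cm [-0.51  0.03  0.22]
```

View pics/side9.png

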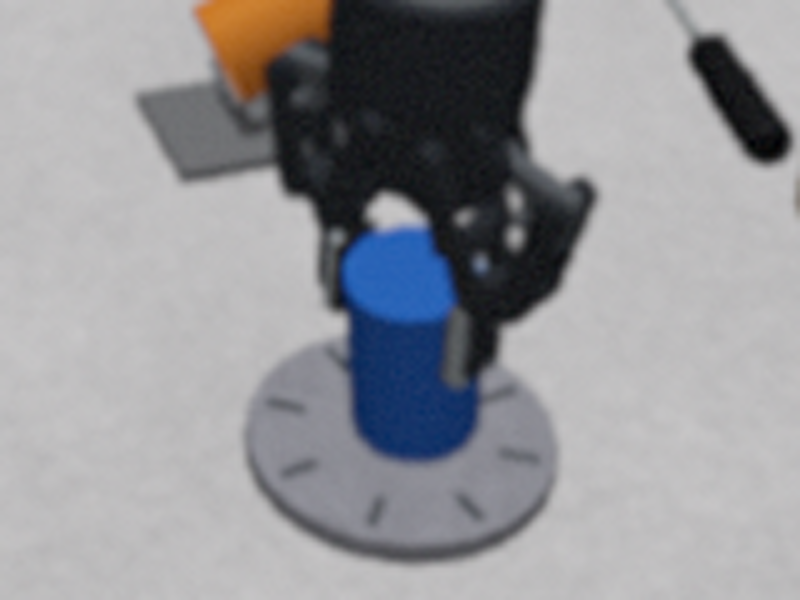

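Emit:
drive_tool([
  [[0, 0, 0.1], 0],
  [[0, 0, 0.2], 0],
  [[0, 0, 0.2], 0],
])

```text
clock: 13.18
position: [0.5231, -0.3177, 0.2315]
tool_rot: [-0.128, 0.992, -0.001, 0.002]
force: [0.9, 1.3, 13.6]
opening: 0.0516
```

Emit:
drive_tool([
  [[0, 0, 0.1], 0],
  [[0, 0, 0.2], 0],
  [[0, 0, 0.2], 0],
])

```text
clock: 13.55
position: [0.5239, -0.3178, 0.2303]
tool_rot: [-0.128, 0.992, -0.001, 0.003]
force: [2.8, 0.8, 14.9]
opening: 0.0516
```

```bash
python3 pic.py 10; python3 go.py .527 -.316 .23
cat > tilt.py <<'E'
from m import *
from plant import cams
# outline measure in both views vs a vertical standing cup at estimated centre
s=cams.snapshot("side");t=cams.snapshot("top")
for n,q in(("side",s),("top",t)):
    print(n,[b[3] for b in blobs(mask(q["img"],"blue"),40)])
    P=proj(q,cuppts(np.array([.527,-.316,.052]),np.array([1e-6,0,-1.]))); print(" centred vertical cup would be",P.min(0).round(1),P.max(0).round(1))
E
python3 tilt.py
```

```text
t 13.65 pos [ 0.5239 -0.3178  0.2303] open 0.0514 F [ 2.3  1.9 15. ] xdir deg -165.3 z [ 0.006 -0.002 -1.   ] q [ 0.35  0.58  0.16  1.79 -0.13  0.77  2.4 ]
shift cm [-0.35  0.1   0.03]
side [(339, 285, 27, 47), (200, 214, 44, 42), (273, 189, 18, 10)]
 centred vertical cup would be [336.6 285. ] [366.8 334.5]
top [(203, 259, 51, 34), (395, 218, 23, 11), (155, 152, 24, 23)]
 centred vertical cup would be [392.  217.6] [425.9 241.8]
```

View pics/side10.png

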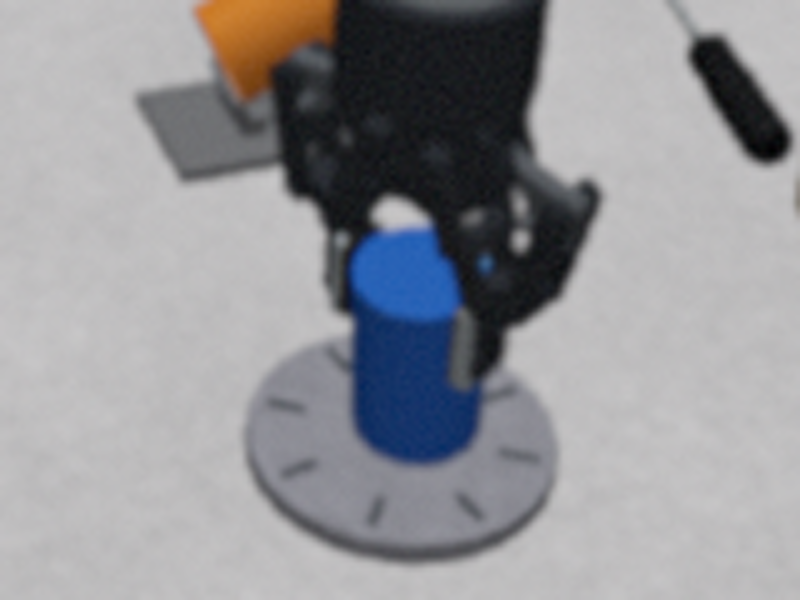

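The cup stands within a pixel or two of where a flat, centred cup would appear. I'll ease the load, open the fingers gently, and check before leaving.

Emit:
drive_tool([
  [[0, 0, -0.2], 0],
  [[0, 0, -0.3], 0],
  [[0, 0, -0.3], 0],
])

```text
clock: 14.12
position: [0.5218, -0.3176, 0.2307]
tool_rot: [-0.128, 0.992, -0.0, 0.0]
force: [1.0, 0.5, 4.1]
opening: 0.0517
```

Emit:
drive_tool([
  [[0, 0, 0], 0],
  [[0, 0, 0], 0],
  [[0, 0, 0], 0],
  [[0, 0, 0], 0],
], fingers=5.6)

```text
clock: 14.62
position: [0.5217, -0.3176, 0.2305]
tool_rot: [-0.128, 0.992, 0.0, -0.0]
force: [0.0, 0.2, -0.2]
opening: 0.0562
```

Emit:
drive_tool([
  [[0, 0, 0], 0],
  [[0, 0, 0], 0],
  [[0, 0, 0], 0],
  [[0, 0, 0], 0],
  [[0, 0, 0], 0],
  [[0, 0, 0], 0],
], fingers=8.5)

```text
clock: 15.38
position: [0.5218, -0.3176, 0.2307]
tool_rot: [-0.128, 0.992, 0.0, 0.0]
force: [-0.9, -0.4, 0.5]
opening: 0.0852
```

```bash
python3 pic.py 11; python3 go.py; python3 tilt.py
```

```text
t 15.47 pos [ 0.5218 -0.3176  0.2307] open 0.0852 F [ 0.4 -0.1  0.5] xdir deg -165.3 z [ 0. -0. -1.] q [ 0.35  0.58  0.16  1.8  -0.12  0.77  2.4 ]
side [(340, 284, 28, 49), (200, 214, 44, 42), (273, 189, 18, 10)]
 centred vertical cup would be [336.6 285. ] [366.8 334.5]
top [(203, 259, 51, 34), (394, 216, 25, 15), (155, 152, 24, 23)]
 centred vertical cup would be [392.  217.6] [425.9 241.8]
```

View pics/side11.png

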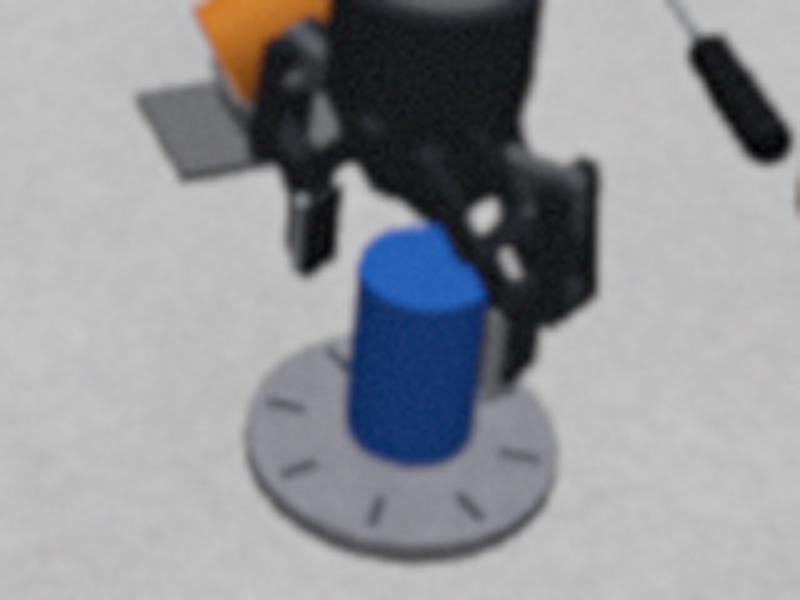

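Emit:
drive_tool([
  [[0, 0, -2], 0],
  [[0, 0, -5], 0],
  [[0, 0, -9], 0],
  [[0, 0, -13], 0],
  [[0, 0, -17], 0],
  [[-10, 0, -20], 0],
  [[-10, 0, -20], 0],
  [[-10, 0, -20], 0],
  [[-10, 0, -20], 0],
  [[-10, 0, -20], 0],
])

```text
clock: 16.82
position: [0.6173, -0.2932, 0.4304]
tool_rot: [-0.127, 0.992, 0.0, -0.001]
force: [-0.1, -0.2, 0.6]
opening: 0.0851
```

```bash
python3 pic.py 12; python3 go.py; python3 tilt.py
python3 - <<'E'
from h import *
from plant import cams
for n in("side","top"):
    s=cams.snapshot(n)["img"]; a=cv2.imread(f"pics/{n}0.png")
    for k,i in(("before",a),("now",s)): print(n,k,[np.round(b[:2],1).tolist() for b in blobs(mask(i,"orange"),200)])
    cv2.imwrite(f"pics/{n}13.png",s)
E
```

```text
t 16.93 pos [ 0.6176 -0.293   0.4307] open 0.085 F [ 1.  -0.5 -0.2] xdir deg -165.4 z [-0. -0. -1.] q [ 0.25  0.5   0.18  1.41 -0.09  1.24  2.27]
side [(340, 286, 28, 47), (200, 214, 44, 42), (273, 189, 18, 10)]
 centred vertical cup would be [336.6 285. ] [366.8 334.5]
top [(203, 259, 51, 34), (394, 216, 32, 24), (155, 152, 24, 23)]
 centred vertical cup would be [392.  217.6] [425.9 241.8]
side before [[327.8, 241.9]]
side now [[328.0, 242.2]]
top before [[316.0, 193.0]]
top now [[316.1, 192.9]]
```

View pics/side13.png

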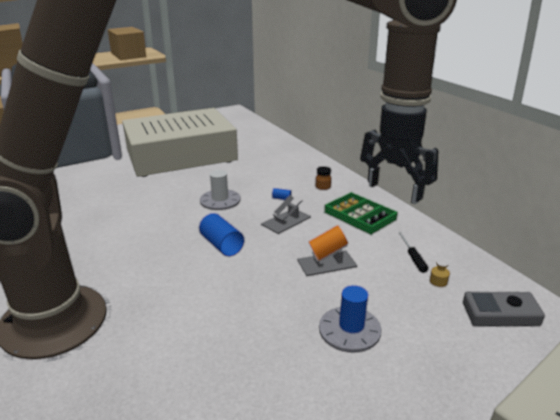

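View pics/top13.png

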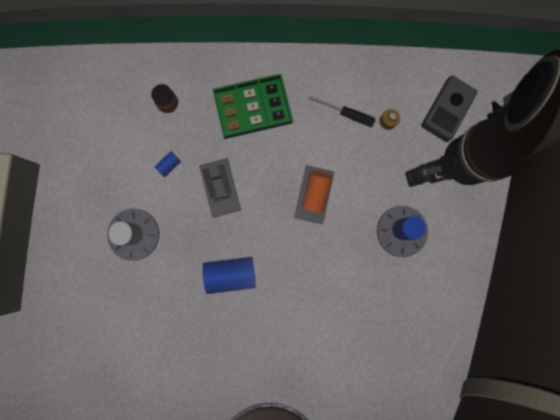

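The blue cup stands upright on the tray at (353,310) in the side view and (413,229) in the top view. The orange and white cups have not moved, and the gripper is clear.

```bash
python3 -c "
from plant import manip
print(manip.sign_off())"
```

```text
the job is handed in; nothing more can be done
None
```

The blue cup is standing mouth-down over the empty peg with its rim on the tray, and I handed the job in at about 17 s of the 45 s. Sign-off reports no verdict, so this rests on my last pictures.

- **How it was done:** The tool could not tilt, so I gripped the middle-sized blue cup near its closed end with 20 N and lifted it out of the cradle. It began to swing mouth-down on its own. I lowered its mouth over the peg and moved forward so the peg pushed the lip round until the cup was upright. I then centred it, lowered it onto the tray and let go.
- **Overshoot:** The turn went about 10° past vertical. Pressing the rim down on the tray with about 15 N straightened it. I eased the load to about 4 N before opening the fingers.
- **Blue cup, last check:** In both views its outline was within about 1–4 pixels of a flat, centred cup, mostly because the colour mask trims the edges. From the top view I put the offset from the peg at about 4 mm. I did not measure the tilt again after release; it looks upright in both pictures.
- **Other cups, last check:** The orange cup moved less than half a pixel. I judged the white cup by eye only, and it looks unmoved. The gripper was well clear and touching nothing.

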